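# Shut the board-test jig and hold its contact slide at the mark

## Robot

A 7-joint arm with a two-finger parallel gripper is mounted at the origin on the work surface. World frame = base frame: x ahead of the robot, y to its left, z up, the work surface at z = 0. Lengths are in mm, angles in rad, forces in N, time in s.
With the tool pointing down it reaches from about 400 to 900 mm from the base axis. Payload 5.6 kg.
Tool frame: the origin (TCP) lies midway between the tips of the shut fingers; the grasp point (between the pads) lies 19 mm behind it; z points along the fingers, y is the line along which they close (so a half turn about z gives the same grasp; the last joint's range is limited). The gripper opens to 92 mm and grips with 3 to 60 N. Pads are 20 mm wide; open, the fingers measure 128 mm over their backs; the gripper's body (75 mm by 189 mm) begins 69 mm behind the grasp point.
Start: joints at [-1.312, 0.468, -0.012, 1.603, 0.006, 1.071, -0.056], TCP at [193.247, 620.616, 214.592] pointing down, gripper open.
Joint ranges: [-2.53, 2.53], [-0.31, 2.02], [-1.57, 1.55], [0.28, 2.44], [-1.29, 4.43], [0.15, 1.84], [-2.92, 2.92]. Speed limits (rad/s): [2.57, 2.57, 3.14, 3.14, 3.14, 3.14, 3.14].

## Interface

Orientations are given as a rotation vector (axis times angle).
In Python, from cell import robot, grip, kin, viewer gives the robot as it stands. Calls block until the motion is done:
- robot.movep(position, orientation): joint-space move of the TCP to a pose.
- robot.servo_line(position, feed=150, rotation=None): straight line of the TCP; rotation=None keeps the orientation; feed is the mean speed in mm/s.
- robot.goto_joints(angles): joint-space move.
- grip(opening, newtons=None): opening from 0.0 (shut) to 1.0 (fully open); newtons is the grip in N (None keeps the last); returns when the fingers have stopped.
- robot.hold(seconds).
- kin.ik(position, orientation): joint angles nearest the present ones, or None.
- robot.observe(): the state.
- viewer.read_camera(name): name is "scene" or "top" or "wrist"; returns the picture (400x640x3 uint8, red, green, blue); there is no depth.
- viewer.camera_info(name): a dict with "camera_matrix" (3x3 intrinsics, pixels), "R" (3x3) and "t" (3): a world point X has camera coordinates R X + t. Camera axes: x right, y down, z forward; pixel columns grow to the right and rows downward; lengths in mm; the calibration is good to about 2 mm. A picture is of the moment at which its call begins: read the wrist's pose just before it. camera_info takes no time and is no camera call; for the wrist camera it gives the pose at the moment of the call.
A pose or a line that the arm cannot do raises robot.IKError and nothing moves.
- robot.job_done(): hands the job in; it is judged then, once.
Trained networks look in the newest picture that a camera, given by its name, has taken for a name from the list of things; names that differ only in an ending like _2 or _b are one class to them, and where a whole thing is asked for, a point or a joint stands for the part that bears it (a point fixed in the world has none). Each returns a list of dicts, best first, with "confidence" (0 to 1); they miss things now and then, are a little off and sometimes report something else, mostly with a low value. They report only what shows in the picture. A call takes as long as a camera call. They do not tell look-alikes from the thing itself.
- viewer.silhouettes(name, camera): "mask" (400x640 bool, what is visible of it).
- viewer.pinpoint(name, camera): "at" ([x, y, z] in mm, in the coordinates of the camera as it stood for that picture, good to about 4 mm: a listed point, or the origin of a listed thing).
The state is a dict: "t": time; "joints": joint angles; "joint_velocities": joint speeds; "joint_torque": joint torques, N m; "tcp_pos": TCP position; "tcp_rot": TCP orientation; "contact_force": force on the tool from outside, world axes, zero at the start; "wrist_torque": the same for the moment, N m; "grip_width": opening from 0.0 (shut) to 1.0 (fully open); "grip_force": force on a finger pad.
Only numpy, scipy, OpenCV 4.12 (cv2) and the standard library are available. Lean on these libraries where they do the work, as an engineer would, in place of code of your own. Each camera call takes 0.05 s, during which the arm holds its last target. There are 200 camera calls.

## Task

Get the board-test jig ready for a reading: press both yellow hold-down flaps down over the circuit board until their catches keep them shut, then pull the spring-loaded contact slide out by its orange handle until the white pointer stands over the red band, and keep it there: finish while still holding the handle, with the pointer steady inside the band. Do not displace the board, or anything lying around the jig.

Things in the scene. Friction and masses are not known exactly. Their poses are not given: they have to be found in the camera images.
- jig: the fixed board-test jig: a dark steel base plate (150 mm wide, 12 mm high) with a 100 mm wide tongue towards the robot. Origin: on the table under the centre of the board's nest. Its x axis points from the handle to the hinges (away from the robot), y to the left, z up. It reaches from x -165 to +65 mm; the catch posts at (0, +-64) are 55 mm high
- board: green circuit board 64 x 104 x 2 mm (parts on it up to 6 mm), loose in the black nest under the two flaps; origin: centre of its underside, 26 mm above the table. Its axes are along the jig's. To be left lying in its nest
- flap_left (a joint): angle of the left (jig +y) yellow hold-down flap, rad: 0 = shut (level, at its stop), 1.0 = fully open; starts at 0.55 to 0.9. A weak spring pushes it open (pressing it down takes 1 to 6 N near the free end): it rises again unless pressed right down, where a snap catch holds it at its stop (it then reads under 0.03)
- flap_right (a joint): the same for the right (jig -y) yellow flap
- left_pad (a point): centre of the black rubber press pad (18 x 36 mm) on the upper side of the left flap near its free end, 49 mm from the hinge; it moves with the flap; when shut it lies at jig (-2, 28, 46) mm
- right_pad (a point): the same on the right flap; when shut at jig (-2, -28, 46) mm
- left_hinge (a point): point on the left flap's hinge line, at jig (47, 28, 42) mm. The flap is a plate 60 mm long, 44 mm wide, 5 mm thick, hinged at its far end along the jig's y; its free end, towards the robot, rises as it opens (pad to 85 mm above the table)
- right_hinge (a point): the same for the right flap, at jig (47, -28, 42) mm
- slide (a joint): how far the contact slide is pulled out, m: 0 = home, end stop at 0.065. It slides along the jig's -x (towards the robot). A spring pulls it home: 3 N at home plus 1.5 N per 10 mm; let go, it returns
- handle (a point): middle of the slide's upright orange handle tab (10 mm thick along the jig's x, 36 mm wide along y, top 72 mm above the table): 52 mm above the table, at jig x -105, y 0 mm when home. The flat slide bar (30 mm wide, top 24 mm above the table) runs from it to the nest, whose front is 64 mm behind it and 32 mm high
- pointer (a point): middle of the white pointer bar (3 mm along the jig's x, 34 mm along y) on the right side of the slide; it moves with the slide; at jig (-55, -36, 20) mm when home
- band (a point): centre of the top of the red mark band (10 mm along the jig's x, 26 mm along y) fixed on the right side of the tongue, 22 to 50 mm towards the robot from the pointer when home; the pointer passes just over it. Its axes are along the jig's
- tweezers: steel tweezers, 130 mm long, 6 mm high, lying beside the jig. Bystander; origin: centre of the underside
- dish: small white ceramic dish, 70 mm wide, 22 mm high, beside the jig. Bystander; origin: centre of the underside
- driver: small blue-handled screwdriver, about 150 mm long, lying to the left. Bystander; origin: on its underside
- battery: flat grey battery 60 x 40 x 8 mm to the left. Bystander; origin: centre of the underside
- flux: amber bottle 40 mm wide, 85 mm high, to the right. Bystander; origin: centre of the underside
- cleaner: white bottle with blue cap, 48 mm wide, 100 mm high, to the right. Bystander; origin: centre of the underside
- pump_jar: clear pump jar 92 mm wide, 108 mm high, to the right. Bystander; origin: centre of the underside
There are look-alikes about, which are no part of the job. Of the things like the board, leave any that is blue; of the rest the smaller one is meant.

How it is judged (in metres and radians):
On the way, in this order (a step that is already met when the one before it is completed fails the run):
1. both flaps are shut, held by their catches (each within 0.05 rad of its stop) (value of joint each of flap_left, flap_right below 0.05 rad), for 0.2 s.
2. with the flaps shut, the slide is pulled out so that the pointer stands over the band (all of step 1 and x of pointer in the frame of band between -0.005 and 0.005 m), for 0.3 s.
At the end, for the whole second after the job is handed in: Both flaps are shut (within 0.05 rad), the pointer is over the band (within 5 mm of its centre along the slide) and still, the fingers hold the slide against its spring (contact force above 2 N), and the board lies in its nest (all of step 2 and velocity of joint slide between -0.01 and 0.01 m/s and contact force between the fingers and slide above 2 N and z of board in the frame of jig between 0.023 and 0.032 m); the arm keeps its last pose, push and grip.
It fails at once if a bystander is displaced by more than 25 mm (distance of any of tweezers, dish, driver, battery, flux, cleaner, pump_jar from where it was at the start of the episode above 0.025 m).
It fails at once if the board is displaced by more than 12 mm (distance of board from where it was at the start of the episode above 0.012 m).
It also fails if it takes over 48 s, if anything falls off the work surface, if the arm or the gripper's body presses on something with over 40 N, if the wrist force passes 120 N, or if a joint passes its speed limit or range.

## Working session

There is one attempt and no reset: what is moved stays moved. The work goes in short steps, each a Python script; the robot and the scene stay as the last script left them, time stands still between calls to the robot, and variables do not carry over. Pictures are saved under pics/ and viewed, at most 10 in all, crops included, and the job is handed in when it is done.

```bash
mkdir -p pics; cat > h.py <<'E'
import numpy as np, cv2
from cell import robot, grip, kin, viewer
def w(cam,p):
    i=viewer.camera_info(cam); return np.array(i["R"]).T@(np.array(p)-np.array(i["t"]))
def pin(n,cam):
    return [(round(d["confidence"],2),w(cam,d["at"]).round(1).tolist()) for d in viewer.pinpoint(n,cam)]
def save(cam,name):
    im=viewer.read_camera(cam); cv2.imwrite("pics/"+name,im[:,:,::-1]); return im
E
python3 - <<'E'
from h import *
a=save("top","top0.png")
for n in ["jig","board","left_pad","right_pad","left_hinge","right_hinge","handle","pointer","band","tweezers","dish","flux","cleaner"]: print("top",n,pin(n,"top"))
b=save("scene","scene0.png")
for n in ["jig","board","left_pad","right_pad","left_hinge","right_hinge","handle","pointer","band"]: print("scene",n,pin(n,"scene"))
cv2.imwrite("pics/both0.png",cv2.resize(np.vstack([a,b])[:,:,::-1],(480,600)) )
print(robot.observe()["t"],robot.observe()["tcp_rot"])
E
```

```text
top jig []
top board [(0.78, [634.9, 9.9, 22.3]), (0.75, [395.0, 133.2, 1.3]), (0.64, [504.0, -202.3, -0.5])]
top left_pad [(0.68, [642.6, 42.1, 80.5])]
top right_pad [(0.84, [650.6, -15.7, 74.2])]
top left_hinge [(0.47, [669.2, 51.6, 40.3])]
top right_hinge [(0.58, [652.1, -120.9, 0.4]), (0.53, [680.3, -3.3, 39.3])]
top handle [(0.65, [526.0, -14.0, 52.0])]
top pointer []
top band [(0.6, [537.4, -50.8, 13.4])]
top tweezers [(0.45, [586.3, 147.5, 0.1])]
top dish [(0.72, [655.3, -121.6, -0.6]), (0.38, [488.8, -424.6, -3.8])]
top flux [(0.81, [488.4, -422.4, -2.3])]
top cleaner [(0.76, [601.1, -425.5, -2.9])]
scene jig [(0.72, [631.3, 7.8, 2.2]), (0.68, [591.0, -42.0, 20.7])]
scene board [(0.78, [393.6, 133.2, -6.8]), (0.67, [633.6, 12.2, 26.1]), (0.49, [685.1, -4.3, 42.9])]
scene left_pad [(0.51, [486.2, -425.4, -2.0]), (0.45, [526.2, -18.1, 50.9])]
scene right_pad [(0.72, [651.4, -14.9, 79.9])]
scene left_hinge [(0.84, [670.3, 50.0, 36.7])]
scene right_hinge [(0.79, [681.4, -6.1, 42.6])]
scene handle []
scene pointer [(0.8, [592.5, -41.9, 23.1])]
scene band [(0.39, [540.1, -49.9, 14.6])]
1.2 [4.72329535e-01 3.10581002e+00 7.59022953e-05]
```

View pics/top0.png

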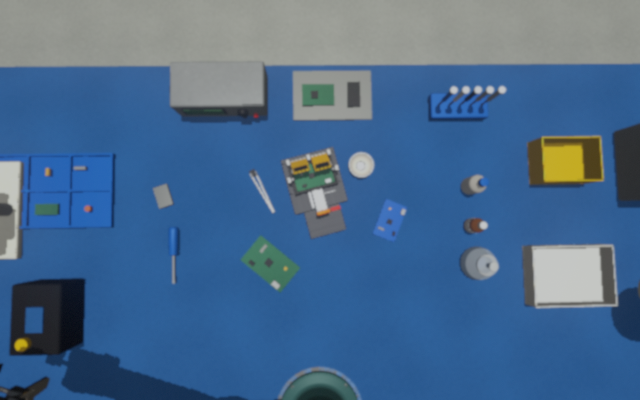

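View pics/scene0.png

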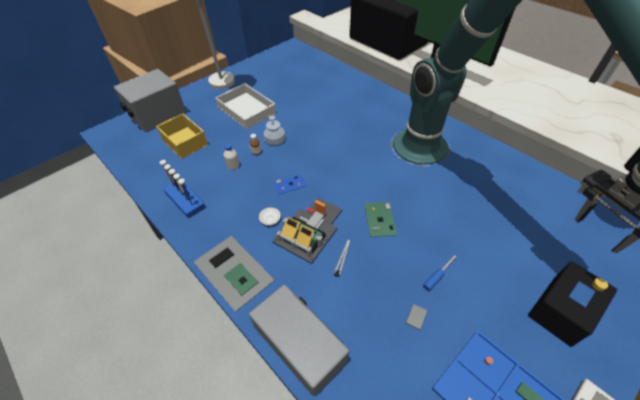

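The top and scene views both show the jig at about top pixel (315,185), with its flaps open, tweezers left at (262,192) and dish right at (361,165). The jig is yawed by about 0.2 rad. Next is a wrist view from above.

```bash
cat >> h.py <<'E'
from scipy.spatial.transform import Rotation as R
def ori(yaw): # tool down, tool y at world heading yaw
    y=np.array([np.cos(yaw),np.sin(yaw),0]); z=np.array([0,0,-1.]); x=np.cross(y,z)
    return R.from_matrix(np.c_[x,y,z]).as_rotvec()
E
python3 - <<'E'
from h import *
for yaw in (0.21+np.pi/2,0.21-np.pi/2,0.21,0.21+np.pi):
    q=kin.ik([560,0,300],ori(yaw)); print(round(yaw,2),None if q is None else np.round(q,2))
cands=[(kin.ik([570,0,300],ori(y)),y) for y in (0.21+np.pi/2,0.21-np.pi/2)]
cands=[c for c in cands if c[0] is not None]
q,y=min(cands,key=lambda c:abs(c[0][6])); print("use",y)
robot.movep([570,0,300],ori(y)); grip(0.0,20)
save("wrist","w1.png")
for n in ["jig","board","left_pad","right_pad","left_hinge","right_hinge","handle","pointer","band"]: print(n,pin(n,"wrist"))
print(robot.observe()["t"])
E
```

```text
1.78 [-0.5   0.25  0.53  1.76 -0.13  1.18  1.85]
-1.36 [-0.75  0.29  0.85  1.77 -0.23  1.19 -1.19]
0.21 [-0.6   0.26  0.66  1.76 -0.17  1.18  0.32]
3.35 [-1.04  0.51  1.37  1.78 -0.52  1.29 -2.47]
use -1.3607963267948966
jig [(0.86, [632.4, 5.2, 4.4]), (0.55, [528.8, -16.8, 56.4])]
board [(0.95, [508.1, -200.9, 1.1]), (0.87, [391.3, 123.0, -2.8]), (0.59, [632.4, 7.6, 28.1]), (0.51, [528.7, -20.7, 57.4])]
left_pad [(0.81, [640.3, 38.7, 84.2])]
right_pad [(0.88, [654.2, -16.1, 75.8])]
left_hinge [(0.94, [669.9, 46.6, 43.3])]
right_hinge [(0.58, [685.6, -8.3, 43.1])]
handle [(0.96, [532.5, -16.7, 56.0]), (0.68, [540.4, -53.5, 13.6]), (0.64, [652.6, -16.6, 74.6])]
pointer []
band [(0.53, [541.3, -51.5, 15.5])]
5.6333
```

View pics/w1.png

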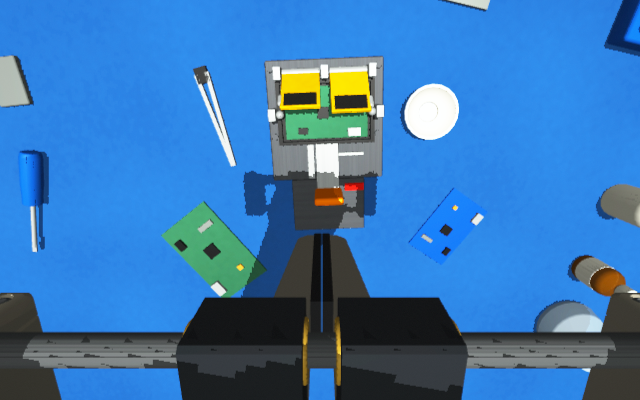

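The wrist view shows both flaps open at (300,92) and (350,92), the pointer near (350,154), the red band at (353,187) and the orange handle at (328,197). Next I fit the jig pose and press the flaps one at a time.

```bash
cat >> h.py <<'E'
from scipy.optimize import least_squares
J=np.array([[47,28],[47,28],[47,28],[47,-28],[47,-28],[47,-28],[-105,0],[-105,0],[0,0],[0,0],[0,0],[0,0],[0,0],[-55,-36]])
W=np.array([[669.2,51.6],[670.3,50],[669.9,46.6],[680.3,-3.3],[681.4,-6.1],[685.6,-8.3],[526,-14],[532.5,-16.7],[631.3,7.8],[632.4,5.2],[634.9,9.9],[633.6,12.2],[632.4,7.6],[592.5,-41.9]])
def rot(a): return np.array([[np.cos(a),-np.sin(a)],[np.sin(a),np.cos(a)]])
fit=least_squares(lambda p:(J@rot(p[2]).T+p[:2]-W).ravel(),[633,8,.2],loss="soft_l1",f_scale=3).x
def jw(x,y,z): return [*(rot(fit[2])@[x,y]+fit[:2]),z]
def jl(p): return rot(-fit[2])@(np.array(p)[:2]-fit[:2])
E
python3 - <<'E'
from h import *
print(fit)
yaw=fit[2]-np.pi/2
def press(y):
    robot.movep(jw(15,y,125),ori(yaw)); 
    robot.servo_line(jw(15,y,102),feed=120)
    f0=np.array(robot.observe()["contact_force"])
    for s in np.linspace(0,1,17)[1:]:
        z=102-60*s; robot.servo_line(jw(15-14*s,y,z),feed=50)
        f=np.array(robot.observe()["contact_force"])-f0
        print(round(z,1),f.round(1), round(robot.observe()["tcp_pos"][2],1))
        if np.linalg.norm(f)>30: break
    robot.servo_line(jw(1,y,125),feed=200)
press(32); press(-32)
robot.movep([570,0,250],ori(yaw))
save("wrist","w2.png")
for n in ["left_pad","right_pad","pointer","band","handle"]: print(n,[(c,jl(p).round(1),p) for c,p in pin(n,"wrist")])
print(robot.observe()["t"])
E
```

```text
[6.32003355e+02 9.35378236e+00 2.55591557e-01]
98.2 [0.8 0.4 0.1] 98.7
94.5 [ 0.3 -0.7  0.2] 94.3
90.8 [ 0.6  0.1 -0.3] 90.4
87.0 [ 1.1 -0.6  0.4] 86.8
83.2 [ 0.9 -0.   0.6] 82.9
79.5 [ 0.6 -1.2 -0. ] 79.2
75.8 [-0.3 -0.1  0.2] 75.5
72.0 [ 0.7 -1.5 -0.2] 71.7
68.2 [-0.2 -1.2 -0.4] 68.0
64.5 [0.1 0.7 0.3] 64.2
60.8 [-0.2 -0.8  0.5] 60.5
57.0 [-0.1  0.2  2.5] 57.1
53.2 [ 0.3 -0.2  0.8] 52.7
49.5 [0.3 0.4 0. ] 49.0
45.8 [0.1 0.4 3.3] 46.4
42.0 [-4.9  1.3 23.6] 45.4
98.2 [ 1.4 -0.2 -0.5] 98.5
94.5 [ 0.2 -1.3 -0. ] 94.4
90.8 [ 1.  -0.1  0.1] 90.4
87.0 [0.9 0.2 0.9] 86.7
83.2 [ 0.8 -0.2 -0.2] 83.0
79.5 [-0.3 -0.5  0.5] 79.2
75.8 [ 1.3 -1.2  0.3] 75.5
72.0 [ 1.2 -1.6 -0.2] 71.7
68.2 [ 0.9 -0.3 -0.2] 67.9
64.5 [ 0.8 -0.6 -0.1] 64.2
60.8 [ 1.6 -0.7  0.2] 60.5
57.0 [ 0.6 -0.5  2.2] 57.1
53.2 [ 0.3 -0.5 -0.5] 52.7
49.5 [ 0.1 -1.1 -0. ] 49.0
45.8 [1.2 0.6 4.4] 46.4
42.0 [-4.5 -0.2 22. ] 45.5
left_pad [(0.74, array([-6.3, 27.3]), [619.0, 34.2, 46.5])]
right_pad [(0.88, array([ -3.3, -31.7]), [636.8, -22.2, 44.9]), (0.69, array([-57.2, -43.8]), [587.7, -47.5, 22.4])]
pointer [(0.86, array([-60.9, -41.9]), [583.7, -46.6, 23.1]), (0.7, array([ -0.8, -31.5]), [639.2, -21.3, 45.6]), (0.63, array([  -6.9, -133.7]), [659.1, -121.8, -0.2]), (0.26, array([-6.1, 23.9]), [620.1, 30.9, 50.0])]
band [(0.64, array([-104.1,  -37.8]), [540.8, -53.5, 12.6])]
handle [(0.92, array([-106.9,   -4.2]), [529.6, -21.7, 60.4]), (0.34, array([-111.,  412.]), [420.5, 379.9, -2.5])]
17.5417
```

View pics/w2.png

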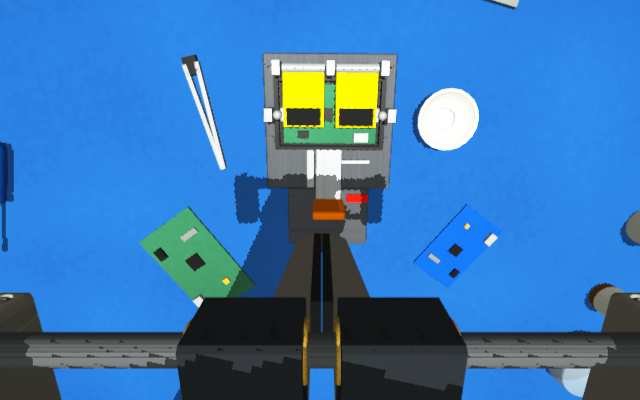

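Both flaps read shut: yellow plates level, pads at (304,117) and (355,117). Pointer is near (355,162), band near (357,198). Next I measure the pull distance from pixels and check the grasp orientation.

```bash
cat >> h.py <<'E'
def ray(cam,u,v,z):
    i=viewer.camera_info(cam); Rm=np.array(i["R"]); c=-Rm.T@np.array(i["t"])
    d=Rm.T@np.linalg.inv(np.array(i["camera_matrix"]))@[u,v,1]
    return c+d*(z-c[2])/d[2]
def cen(m): v,u=np.nonzero(m); return u.mean(),v.mean(),u.min(),u.max(),v.min(),v.max(),len(u)
E
python3 - <<'E'
from h import *
im=viewer.read_camera("wrist").astype(int); r,g,b=im[...,0],im[...,1],im[...,2]
red=(r>150)&(g<60)&(b<60); red[:150]=0; red[260:]=0
print("red",np.round(cen(red),1))
wh=(r>190)&(g>190)&(b>190); wh[:155]=0; wh[172:]=0; wh[:,:344]=0; wh[:,375:]=0
print("ptr",np.round(cen(wh),1))
og=(r>150)&(g>60)&(g<130)&(b<60); print("handle",np.round(cen(og),1), jl(ray("wrist",*cen(og)[:2],68)))
P=ray("wrist",*cen(wh)[:2],21)
for z in (13,15,17): B=ray("wrist",*cen(red)[:2],z); print(z,jl(P),jl(B),jl(B)-jl(P))
for u,v,z in [(276,68,50),(386,68,50),(383,115,55),(278,115,55)]: print(jl(ray("wrist",u,v,z)))
i=viewer.camera_info("wrist"); print("cam",-np.array(i["R"]).T@np.array(i["t"]),np.array(i["R"]).round(2).tolist(),robot.observe()["tcp_pos"])
for y in (fit[2],fit[2]+np.pi): print(kin.ik(jw(-105,0,90),ori(y)))
E
```

```text
red [355.4 197.6 345.  366.  194.  202.  161. ]
ptr [355.8 161.4 344.  368.  160.  163.   91. ]
handle [327.  232.1 222.  463.   73.  371.  317. ] [-126.58618027   -0.73291751]
13 [-55.99871832 -35.2869734 ] [-103.24032988  -36.89950321] [-47.24161156  -1.6125298 ]
15 [-55.99871832 -35.2869734 ] [-102.63389261  -36.68852468] [-46.63517429  -1.40155127]
17 [-55.99871832 -35.2869734 ] [-102.02745534  -36.47754615] [-46.02873701  -1.19057274]
[45.56128809 51.6821227 ]
[ 45.63680913 -60.09012688]
[ -0.59246515 -58.61109492]
[-0.65136197 50.71505759]
cam [649.94485852  20.25994837 419.82280832] [[0.25, -0.97, 0.0], [-0.93, -0.24, 0.29], [-0.28, -0.07, -0.96]] [ 5.69915873e+02 -3.49085925e-01  2.49011209e+02]
[-0.36873092  0.45793259  0.42027798  2.01346772 -0.27569456  0.72433904
  0.47689445]
[-0.80742423  0.66251222  1.04104943  2.03774035 -0.75496198  0.88605418
 -2.22463003]
```

```bash
python3 - <<'E'
from h import *
o=ori(fit[2]+np.pi)
for x in (-106,-152): assert kin.ik(jw(x,-3,36),o) is not None
robot.movep(jw(-106,-3,160),o); grip(0.5)
robot.servo_line(jw(-106,-3,36),feed=120)
grip(0.0,40)
s=robot.observe(); p0=np.array(s["tcp_pos"]); print(jl(p0),s["grip_width"],s["grip_force"],s["contact_force"],s["t"])
robot.servo_line(jw(-106-42,-3,36),feed=40)
robot.hold(0.3); s=robot.observe()
print("pulled",jl(s["tcp_pos"])-jl(p0),s["grip_width"],s["grip_force"],np.round(s["contact_force"],1),s["t"])
save("wrist","w3.png")
for n in ["pointer","band","handle"]: print(n,[(c,jl(p).round(1),p) for c,p in pin(n,"wrist")])
E
```

```text
[-106.73699379   -2.90012314] 0.10458152427022728 39.9923175573349 [-3.52979485  0.40289528  4.70604096] 21.3417
pulled [-39.22307661   0.17828235] 0.10644003556661714 40.0054532289505 [ 8.8  1.7 -6.9] 22.8417
pointer [(0.95, array([-95.4, -39.7]), [549.7, -53.2, 25.2])]
band [(0.58, array([-101.4,  -34.2]), [542.6, -49.4, 12.9])]
handle [(0.7, array([-145.5,   -1.3]), [491.6, -28.7, 54.8])]
```

View pics/w3.png

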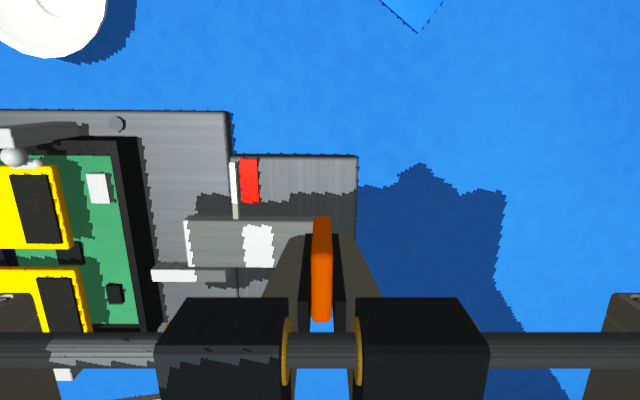

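The fingers hold the handle at (321,270). The white pointer at (234,185) stands just short of the red band at (249,180), so I measure the gap and finish the pull.

```bash
python3 - <<'E'
from h import *
def gap():
    im=viewer.read_camera("wrist").astype(int); r,g,b=im[...,0],im[...,1],im[...,2]
    red=(r>120)&(g<70)&(b<70); red[:150]=0; red[210:]=0; red[:,:200]=0; red[:,300:]=0
    wh=(np.minimum(np.minimum(r,g),b)>180); wh[:160]=0; wh[200:]=0; wh[:,:215]=0; wh[:,300:]=0
    P=jl(ray("wrist",*cen(wh)[:2],21))
    # band's left/right edges may be hidden by the pointer: print extent
    e=[jl(ray("wrist",np.median([np.flatnonzero(row)[k] for row in red if row.sum()>4])+(.5 if k else -.5),180,15))[0] for k in (0,-1)]
    print("P",P.round(1),"band edges",np.round(e,1),"robot",jl(robot.observe()["tcp_pos"]).round(1)); return P[0],e
P,e=gap()
d=P-(e[1]+5 if abs(e[0]-e[1])<9 else sum(e)/2); print("d",d)
if 3<d<14:
    t=robot.observe()["tcp_pos"]
    robot.servo_line(jw(-148-d,-3,36),feed=30); robot.hold(.5)
    gap(); save("wrist","w4.png"); s=robot.observe(); print(s["grip_force"],s["contact_force"],s["t"])
    im=cv2.imread("pics/w4.png")[120:260,140:380]; cv2.imwrite("pics/w4c.png",cv2.resize(im,None,fx=3,fy=3))
E
```

```text
P [-95.2 -38.3] band edges [ -97.5 -108. ] robot [-146.    -2.7]
d 7.585600151368823
P [-102.3  -38.3] band edges [ -98.4 -108.2] robot [-153.2   -2.7]
40.00768840312958 [ 8.89675891  3.1072897  -8.07947752] 24.0917
```

View pics/w4c.png

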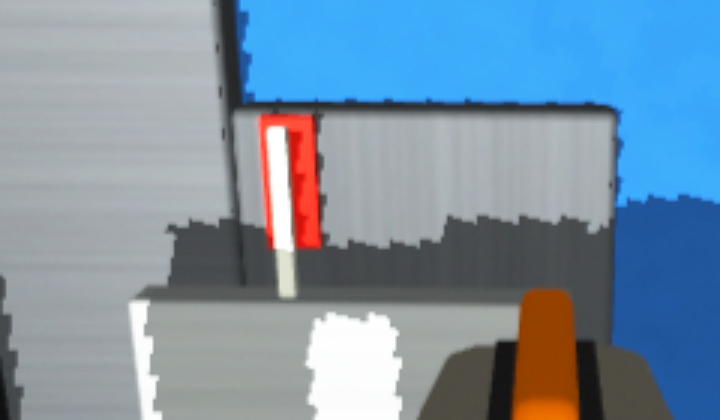

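The white pointer stands inside the red band, about 1 mm short of its centre, so I nudge it by 1 mm, check that it is steady, and hand in.

```bash
python3 - <<'E'
from h import *
p=robot.observe()["tcp_pos"]
robot.servo_line(jw(-148-7.6-1,-3,36),feed=20); robot.hold(.7)
a=jl(robot.observe()["tcp_pos"]); robot.hold(.3); s=robot.observe(); print(jl(p),a,jl(s["tcp_pos"]),s["grip_force"],s["t"])
viewer.read_camera("wrist")
for n in ["pointer","left_pad","right_pad","band"]: print(n,[(c,jl(q).round(1),q) for c,q in pin(n,"wrist")])
print(robot.job_done())
E
```

```text
[-153.2211473    -2.68736262] [-154.17490379   -2.64898271] [-154.16555048   -2.66106763] 40.00775992870331 25.3417
pointer [(0.89, array([-100.8,  -35.5]), [543.5, -50.5, 22.4])]
left_pad [(0.73, array([-0.4, 24.1]), [625.5, 32.6, 47.5])]
right_pad [(0.62, array([ -3.6, -30.1]), [636.1, -20.7, 47.2])]
band [(0.58, array([-103.4,  -37.2]), [541.4, -52.8, 10.6])]
the job is handed in; nothing more can be done
None
```

I handed the job in at about 25 s: both flaps are shut, and the gripper still holds the handle with the pointer steady inside the red band (within about 1 mm of centre by my image measurement). The judging result was not reported back.

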